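# Fit the U-bolt over the copper pipe

## Task

Take the U-bolt by its black grip out of the wooden parts block, pass its two legs down on either side of the copper pipe and through the two holes of the steel plate under the pipe, and press it fully home past the spring catches until its bend rests on the pipe, then let go. The plate may have been slid a little along the pipe, so feel gently for the holes; never press the U-bolt against the stand with more than about 25 N, and do not disturb the mug, the roll of masking tape or the tape measure.

Things in the scene. Friction and masses are not known exactly. Their poses are not given: they have to be found in the camera images.
- stand: Fixed pipe stand: plywood board 116 (x) x 176 (y) x 12 mm and two wooden cheeks 60 x 14 mm, 86 mm high, at local y = -78 and +78 mm. They carry a copper pipe, 28 mm diameter, along local y; its axis is 70 mm, its top 84 mm above the worktop. Origin: centre of the board's underside; z up. Under the pipe lies a steel plate (see plate_middle).
- plate_middle (a point): Fixed point of the stand below the pipe, level with the steel plate's top, 56 mm up; axes as the stand's. The plate is 100 (x) x 110 (y) x 12 mm, firmly clamped. Its two 9.7 mm through holes are at x = -20 and +20 mm from here and share one y, which is NOT measured: anywhere from -10 to +10 mm along the pipe.
- catches (a point): Fixed point of the stand 16 mm under the plate's top. At this height, under each hole, a sprung ball presses inward on the leg. So the U-bolt does not fall home by its weight: once the tips are about 18 mm below the plate's top it takes a push of about 2 to 8 N for the rest of the way (tips 34 mm below the plate's top), then stops hard on the pipe.
- block: Wooden parts block fixed to the worktop, 84 (x) x 46 (y) x 40 mm high. Origin: centre of its underside; z up. Two upright blind bores, 9.3 mm diameter, 30 mm deep, at local x = -20 and +20 mm. The U-bolt starts with its legs in them, standing loosely; it may lean up to 4 degrees.
- ubolt_grip (a point): Centre of the U-bolt's black grip, 36 (x) x 14 (y) x 52 (z) mm. The U-bolt: 0.15 kg, 118 mm high, two 8 mm steel legs 40 mm apart (centres) along x, tapering over the last 9 mm to 5 mm tips, which lie 92 mm below this point; inside of the bend 30 mm below it. z points up, away from the legs. Fully home on the pipe this point is 114 mm above the worktop.
- mug: Cream mug, 82 mm diameter, 94 mm high, origin under its middle; bystander, leave alone.
- masking_tape: Roll of masking tape lying flat, 104 mm diameter, 25 mm high, origin under its centre; bystander, leave alone.
- tape_measure: Tape measure in a yellow case, 88 x 32 mm, 64 mm high, standing beyond the work, origin under its centre; bystander, leave alone.
Mind the look-alikes: they are no part of the job. Leave any purple or red look-alike of the block alone.

How it is judged (in metres and radians):
On the way, in this order (a step that is already met when the one before it is completed fails the run):
1. the U-bolt is lifted clear of the parts block (z of ubolt_grip in the frame of block above 0.14 m), for 0.1 s.
2. both legs have entered the plate's holes, astride the pipe (z of ubolt_grip in the frame of stand below 0.142 m and x of ubolt_grip in the frame of stand between -0.008 and 0.008 m and y of ubolt_grip in the frame of stand between -0.02 and 0.02 m and angle between the x axis of ubolt_grip and the x axis of stand, either way round below 0.25 rad), for 0.1 s.
At the end, for the whole second after the job is handed in: The U-bolt stands at rest astride the pipe, both legs through the plate, its bend within 2.5 mm of the pipe (grip centre under 116.5 mm up), upright within 0.2 rad, square to the pipe within 0.15 rad, within 8 mm of the pipe's axis and 20 mm of the stand's middle (z of ubolt_grip in the frame of stand below 0.1165 m and x of ubolt_grip in the frame of stand between -0.008 and 0.008 m and y of ubolt_grip in the frame of stand between -0.02 and 0.02 m and angle between the x axis of ubolt_grip and the x axis of stand, either way round below 0.15 rad and angle between ubolt_grip's own z axis and vertical below 0.2 rad and linear speed of ubolt below 0.02 m/s); the robot touches nothing.
It fails at once if the U-bolt is pressed against the stand (pipe, plate and catches together) with more than 45 N in all, the catches' own squeeze of about 20 N included (contact force between ubolt and stand above 45 N).
It fails at once if the mug is moved more than 20 mm (distance of mug from where it was at the start of the episode above 0.02 m).
It fails at once if the masking tape is moved more than 20 mm (distance of masking_tape from where it was at the start of the episode above 0.02 m).
It fails at once if the tape measure is moved more than 20 mm (distance of tape_measure from where it was at the start of the episode above 0.02 m).
It also fails if it takes over 72 s, if anything falls off the work surface, if the arm or the gripper's body presses on something with over 40 N, if the wrist force passes 120 N, or if a joint passes its speed limit or range.

## Robot

A 6-joint arm with a two-finger parallel gripper is mounted at the origin on a cart in front of the work surface, level with it; the furniture and walls round the work are solid. World frame = base frame: x ahead of the robot, y to its left, z up, the work surface at z = 0. Lengths are in mm, angles in degrees, forces in N, time in s.
With the tool pointing down it reaches from about 325 to 925 mm from the base axis. Payload 3.1 kg.
Tool frame: the origin (TCP) lies at the very end of the fingers, on their centre line; the grasp point (between the pads) lies grasp_offset behind it (grasp_offset is the distance from the TCP to the grasp point, in mm); z points along the fingers, y is the line along which they close (so a half turn about z gives the same grasp; the last joint's range is limited). The gripper opens to 85 mm and grips with 20 to 120 N. Pads are 22 mm wide; open, the fingers measure 114 mm over their backs; the gripper's body (76 mm by 85 mm) begins 54 mm behind the grasp point. The pads swing forward as they close: fully open they stand 13 mm farther back than shut.
Start: joints at [68.514, 12.427, 92.441, -0, 75.132, -6.429], TCP at [162.346, 603.559, 231.3] pointing down, gripper open.
Joint ranges: [-157.48, 157.48], [-44.54, 120.13], [17.64, 146.25], [-64.5, 244.5], [7.68, 150.69], [-147.95, 147.95]. Speed limits (degrees/s): [159.86, 159.86, 180, 180, 180, 180].

## Interface

Orientations are given as [roll, pitch, yaw] about the fixed x, y, z axes, in that order (R = Rz(yaw) Ry(pitch) Rx(roll)).
In Python, from station import * gives the robot as it stands. Calls block until the motion is done:
- goto(position, orientation): joint-space move of the TCP to a pose.
- move_l(position, attitude=None, speed=150): straight line of the TCP; attitude=None keeps the orientation; speed is the mean speed in mm/s.
- move_j(angles): joint-space move.
- grip(opening, squeeze=None): finger opening in mm; squeeze is the grip in N (None keeps the last); returns when the fingers have stopped.
- wait(seconds).
- solve_ik(position, orientation): joint angles nearest the present ones, or None.
- get_obs(): the state.
- get_image(name): name is "scene" or "top"; returns the picture (384x512x3 uint8, red, green, blue); there is no depth.
- get_calibration(name): a dict with "fx", "fy", "cx", "cy" (pixels), "R" (3x3) and "t" (3): a world point X has camera coordinates R X + t. Camera axes: x right, y down, z forward; pixel columns grow to the right and rows downward; lengths in mm; the calibration is good to about 2 mm. A picture is of the moment at which its call begins. get_calibration takes no time and is no camera call.
A pose or a line that the arm cannot do raises Unreachable and nothing moves.
- sign_off(): hands the job in; it is judged then, once.
Trained networks look in the newest picture that a camera, given by its name, has taken for a name from the list of things; names that differ only in an ending like _2 or _b are one class to them, and where a whole thing is asked for, a point or a joint stands for the part that bears it (a point fixed in the world has none). Each returns a list of dicts, best first, with "score" (0 to 1); they miss things now and then, are a little off and sometimes report something else, mostly with a low value. They report only what shows in the picture. A call takes as long as a camera call. They do not tell look-alikes from the thing itself.
- spot_in(name, camera): "extent" ([centre column, centre row, width, height] in pixels, round what is visible of it).
- regions_of(name, camera): "region" (384x512 bool, what is visible of it) and "extent" ([centre column, centre row, width, height] in pixels, round what is visible of it).
The state is a dict: "t": time; "joint_pos": joint angles; "qvel": joint speeds; "effort": joint torques, N m; "tcp_pos": TCP position; "ee_rot": TCP orientation; "wrist_force": force on the tool from outside, world axes, zero at the start; "moment": the same for the moment, N m; "grip_width": finger opening in mm; "grip_force": force on a finger pad.
Only numpy, scipy, OpenCV 4.12 (cv2) and the standard library are available. Lean on these libraries where they do the work, as an engineer would, in place of code of your own. Each camera call takes 0.05 s, during which the arm holds its last target. There are 200 camera calls.

## Working session

There is one attempt and no reset: what is moved stays moved. The work goes in short steps, each a Python script; the robot and the scene stay as the last script left them, time stands still between calls to the robot, and variables do not carry over. Pictures are saved under pics/ and viewed, at most 10 in all, crops included, and the job is handed in when it is done.

```bash
mkdir -p pics; ls
python3 - <<'E'
from station import *
import cv2,numpy as np
o=get_obs();print({k:np.round(v,2).tolist() if not isinstance(v,dict) else v for k,v in o.items()})
ims=[]
for c in ("scene","top"):
    im=get_image(c);cv2.imwrite(f"pics/{c}0.png",im[:,:,::-1]);print(c,{k:np.round(v,3).tolist() for k,v in get_calibration(c).items()})
    for n in ("stand","block","ubolt_grip","mug","masking_tape","tape_measure"):
        print(n,[(round(d["score"],2),np.round(d["extent"]).tolist()) for d in spot_in(n,c)][:4])
try: print(grasp_offset)
except Exception as e: print(e)
E
```

```text
pics
{'t': 0.0, 'joint_pos': [68.51, 12.48, 92.53, 0.0, 75.13, -6.43], 'qvel': [0.06, -0.04, 0.07, 0.02, 0.01, 0.01], 'effort': [0.0, -39.68, -30.39, -0.0, 0.01, 0.0], 'tcp_pos': [162.06, 602.8, 229.98], 'ee_rot': [-179.87, -0.02, 164.94], 'wrist_force': [-0.67, -1.22, 0.0], 'moment': [-0.02, 0.01, -0.02], 'grip_force': 0.0, 'grip_width': 85.19}
scene {'fx': 403.021, 'fy': 403.021, 'cx': 253.66, 'cy': 181.712, 'R': [[0.614, -0.789, -0.018], [-0.543, -0.405, -0.736], [0.573, 0.462, -0.677]], 't': [-323.22, 365.509, 638.296]}
stand [(0.61, [240.0, 154.0, 24.0, 25.0])]
block [(0.81, [171.0, 205.0, 35.0, 36.0]), (0.71, [224.0, 220.0, 32.0, 43.0]), (0.58, [132.0, 183.0, 33.0, 36.0])]
ubolt_grip [(0.74, [170.0, 182.0, 15.0, 38.0])]
mug [(0.69, [342.0, 197.0, 48.0, 53.0])]
masking_tape [(0.69, [291.0, 177.0, 44.0, 35.0])]
tape_measure [(0.76, [237.0, 153.0, 31.0, 27.0])]
top {'fx': 444.194, 'fy': 444.194, 'cx': 264.923, 'cy': 186.638, 'R': [[-0.121, -0.993, -0.003], [-0.97, 0.119, -0.21], [0.209, -0.022, -0.978]], 't': [90.321, 545.292, 951.431]}
stand [(0.8, [376.0, 216.0, 94.0, 63.0]), (0.37, [209.0, 247.0, 28.0, 46.0])]
block [(0.9, [263.0, 227.0, 38.0, 34.0]), (0.74, [151.0, 260.0, 35.0, 44.0]), (0.68, [209.0, 246.0, 31.0, 39.0])]
ubolt_grip []
mug [(0.67, [330.0, 135.0, 44.0, 56.0])]
masking_tape [(0.76, [269.0, 138.0, 45.0, 41.0])]
tape_measure [(0.91, [199.0, 151.0, 38.0, 22.0])]
18.700000000000003
```

View pics/scene0.png

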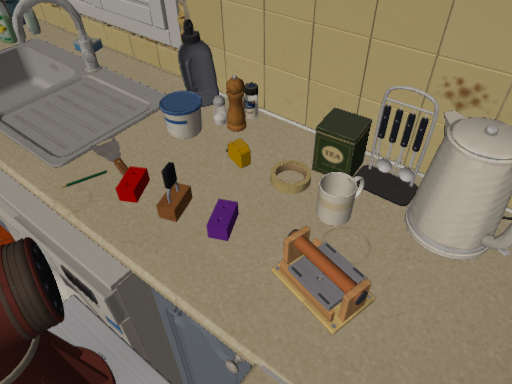

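View pics/top0.png

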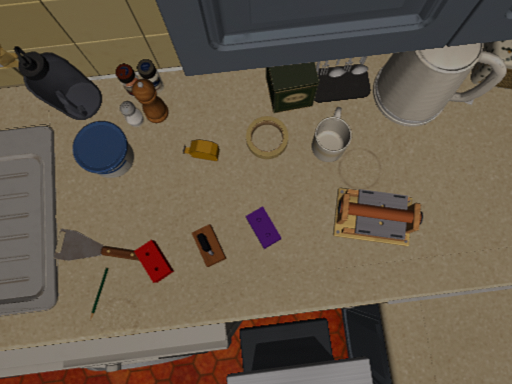

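The scene view has three blocks: brown at (172,203) holding the U-bolt, red at (133,184) and purple at (223,219). In the top view they are at (209,245), (154,260) and (263,227). The brown wooden one fits because it is wood and carries the U-bolt. The stand is at (323,278) in the scene view and (376,216) in the top view. I'll confirm with an enlarged crop.

Run:
```python
import cv2,numpy as np
s=cv2.imread("pics/scene0.png");t=cv2.imread("pics/top0.png")
def crop(im,c,r,w,h,W,H): return cv2.resize(im[r:r+h,c:c+w],(W,H),interpolation=cv2.INTER_CUBIC)
a=crop(s,150,155,50,75,400,600);b=crop(t,184,212,50,75,400,600)
cv2.imwrite("pics/blk.png",np.hstack([a,b]))
a=crop(s,268,225,110,105,400,382);b=crop(t,328,182,100,66,400,264)
cv2.imwrite("pics/std.png",crop(t,328,182,100,66,800,528))
cv2.imwrite("pics/std_s.png",crop(s,268,225,110,105,628,600))
```

```text
(no output)
```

View pics/blk.png

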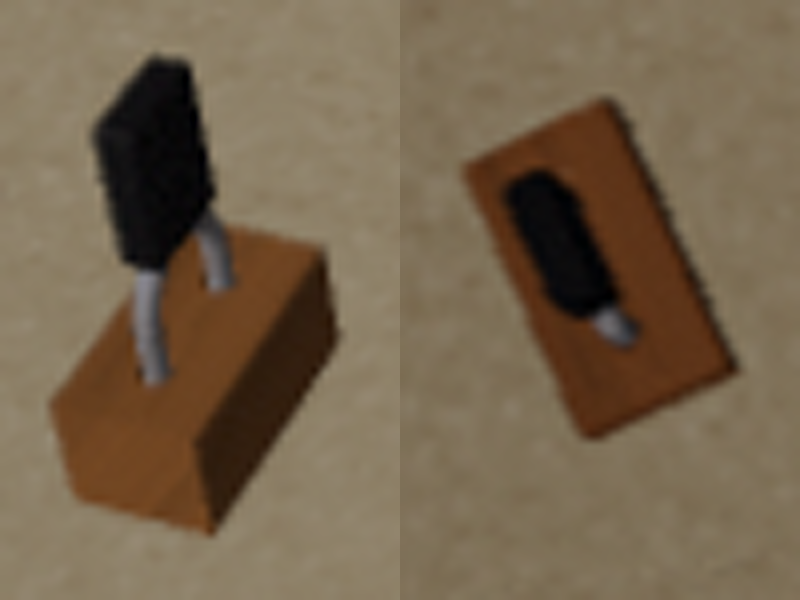

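View pics/std.png

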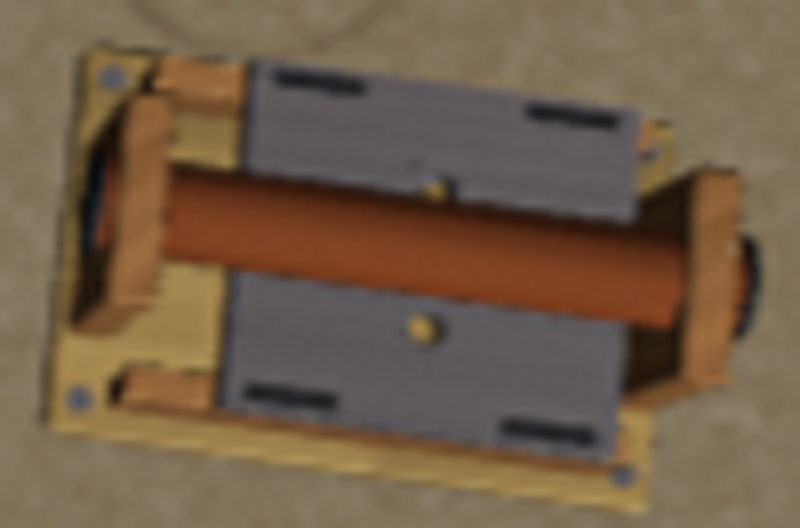

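View pics/std_s.png

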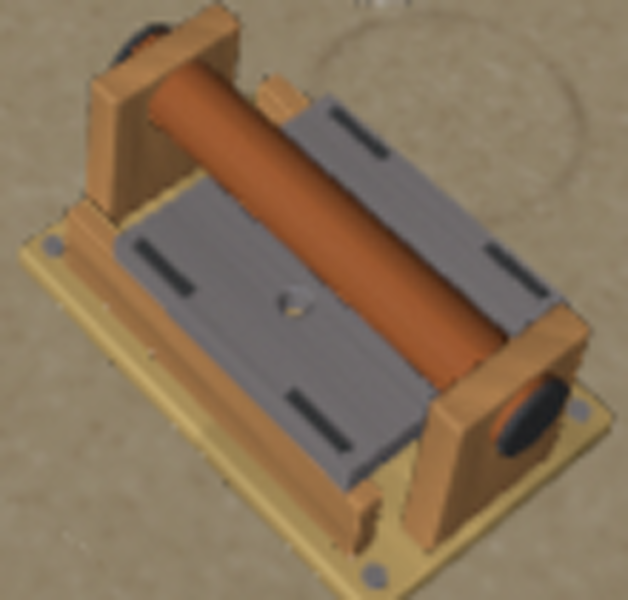

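The crops confirm the brown wooden block, with the U-bolt's legs in its bores. In the stand crops both plate holes show: the front one at top-crop (425,328), the rear one at (440,190), and in the scene crop (295,300). Next I'll fit poses from these corner points.

```bash
cat > fit.py <<'E'
from station import *
import cv2,numpy as np
from scipy.optimize import least_squares
C={c:get_calibration(c) for c in("scene","top")}
def proj(c,X):
    k=C[c];P=np.atleast_2d(X)@np.array(k["R"]).T+np.array(k["t"])
    return np.c_[k["fx"]*P[:,0]/P[:,2]+k["cx"],k["fy"]*P[:,1]/P[:,2]+k["cy"]]
def rz(a): c,s=np.cos(a),np.sin(a);return np.array([[c,-s,0],[s,c,0],[0,0,1]])
def un(p,o,s): return (np.array(p)+.5)/s-.5+np.array(o)
E
cat > a.py <<'E'
from fit import *
# block: correspondences (view, crop px, local)
B=[]
for p,l in [((66,167),(42,23)),((207,98),(42,-23)),((338,372),(-42,-23)),((193,438),(-42,23))]: B.append(("top",un(p,(184,212),8),(*l,40)))
for p,l in [((50,404),(-42,23,40)),((197,440),(-42,-23,40)),((326,247),(42,-23,40)),((75,498),(-42,23,0)),((212,535),(-42,-23,0)),((340,338),(42,-23,0))]: B.append(("scene",un(p,(150,155),8),l))
def rB(v): return np.concatenate([(proj(c,rz(v[2])@np.array(l)+[v[0],v[1],0])-p).ravel() for c,p,l in B])
best=min((least_squares(rB,[500,300,a],loss="soft_l1") for a in np.arange(-3,3,.5)),key=lambda r:r.cost)
print("block",best.x,np.degrees(best.x[2]),best.cost);print(rB(best.x).round(1).reshape(-1,2).tolist())
b=best.x
# grip from dark-pixel centroids
m={}
for c,(x,y,w,h) in {"scene":(158,158,22,32),"top":(192,228,24,26)}.items():
    im=cv2.imread(f"pics/{c}0.png")[y:y+h,x:x+w].max(2)<50
    n,lab,st,ce=cv2.connectedComponentsWithStats(im.astype(np.uint8));i=1+np.argmax(st[1:,4]);m[c]=ce[i]+[x,y];print(c,st[i],m[c])
box=np.array([[i,j,k] for i in(-18,18) for j in(-7,7) for k in(-26,26)])
def cen(c,v):
    lx,ly=(rz(b[2]).T@np.array([v[0]-b[0],v[1]-b[1],0]))[:2]/82
    Q=box+np.c_[lx*box[:,2],ly*box[:,2],0*box[:,2]]
    P=Q@rz(b[2]).T+[v[0],v[1],v[2]]
    M=cv2.moments(cv2.convexHull(proj(c,P).astype(np.float32)));return np.array([M["m10"],M["m01"]])/M["m00"]
for z in (None,102):
    f=lambda v:np.concatenate([cen(c,[v[0],v[1],z or v[2]])-m[c] for c in m])
    r=least_squares(f,[b[0],b[1],102]);d=rz(b[2]).T@np.array([r.x[0]-b[0],r.x[1]-b[1],0]);print("grip",r.x,"local off",d,"res",r.fun)
# stand: v=x,y,yaw,holey,platey
S=[];T=lambda p:un(p,(328,182),8);Q=lambda p:un(p,(268,225),5.71)
for p,l in [((88,48),(58,88)),((45,432),(-58,88)),((648,512),(-58,-88)),((675,122),(58,-88))]: S.append(("top",T(p),(*l,12),""))
for p,l in [((130,97),(30,85)),((172,97),(30,71)),((697,172),(30,-71)),((742,172),(30,-85)),((728,385),(-30,-85)),((683,385),(-30,-71))]: S.append(("top",T(p),(*l,86),""))
for p,l in [((250,60),(50,55)),((638,105),(50,-55)),((218,408),(-50,55)),((617,462),(-50,-55))]: S.append(("top",T(p),(*l,56),"p"))
S+= [("top",T((425,328)),(-20,0,56),"h"),("top",T((440,190)),(20,0,56),"h"),("scene",Q((295,300)),(-20,0,56),"h")]
for p,l in [((22,245),(-58,88,12)),((612,405),(58,-88,12)),((92,90),(-30,85,86)),((220,8),(30,85,86)),((240,22),(30,71,86)),((108,108),(-30,71,86)),((428,400),(-30,-71,86)),((560,308),(30,-71,86)),((590,330),(30,-85,86)),((448,412),(-30,-85,86))]: S.append(("scene",Q(p),l,""))
for p,l in [((115,240),(-50,55,56)),((330,97),(50,55,56)),((345,488),(-50,-55,56))]: S.append(("scene",Q(p),l,"p"))
def rS(v): return np.concatenate([(proj(c,rz(v[2])@(np.array(l)+[0,{"":0,"h":v[3],"p":v[4]}[k],0])+[v[0],v[1],0])-p).ravel() for c,p,l,k in S])
r=least_squares(rS,[500,-200,0,0,0],loss="soft_l1");print("stand",r.x,np.degrees(r.x[2]),r.cost);print(rS(r.x).round(1).reshape(-1,2).tolist())
h=[(rz(r.x[2])@np.array([0,r.x[3],0])+[r.x[0],r.x[1],0])];print("target",h)
E
python3 a.py
```

```text
block [4.37888091e+02 1.66301917e+02 3.28833582e-01] 18.84077641328611 1.7861121739491665
[[-0.6, 0.4], [0.3, 0.2], [-0.6, -0.4], [-1.2, 0.4], [0.2, 0.1], [-0.0, 0.2], [0.1, -0.0], [0.2, 0.3], [0.7, 0.2], [0.4, 0.5]]
scene [  4   5  15  26 268] [169.05597015 175.22014925]
top [  5   5  15  19 155] [203.71612903 242.0516129 ]
grip [438.34009028 166.42338211 101.99999899] local off [ 0.46700696 -0.03101183  0.        ] res [ 0.34085295 -0.31295889  0.36304243  0.379749  ]
grip [438.3400904  166.42338182 102.        ] local off [ 0.46700698 -0.03101214  0.        ] res [ 0.34085295 -0.31295889  0.36304243  0.379749  ]
stand [ 4.60108524e+02 -2.20107961e+02 -2.55689414e-01 -9.14477774e+00
 -9.30149133e+00] -14.649924260788977 19.105646433461633
[[-0.5, 0.1], [-0.1, 0.5], [0.4, 0.7], [0.3, 0.5], [-0.4, -0.5], [0.7, 0.3], [-0.2, -0.6], [0.5, 0.3], [0.6, 0.8], [-0.3, -0.1], [0.5, 0.4], [0.4, 1.1], [0.4, 0.5], [0.0, 0.4], [0.2, 0.5], [-0.2, 0.2], [-0.1, -0.0], [-1.5, -0.1], [1.1, 1.1], [-1.1, -2.0], [-0.7, -2.2], [0.6, -0.5], [0.8, -0.7], [-0.5, -0.3], [0.1, -2.7], [1.0, -1.2], [2.2, 3.4], [-0.2, -0.5], [-0.3, -1.0], [1.0, -2.7]]
target [array([ 457.79569597, -228.95543442,    0.        ])]
```

```bash
cat > arm.py <<'E'
from fit import *
G=18.7
def F(): return np.array(get_obs()["wrist_force"])
def st(m=""):
    o=get_obs();print(m,"t%.1f"%o["t"],np.round(o["tcp_pos"],1),np.round(o["ee_rot"],1),"F",np.round(o["wrist_force"],1),"M",np.round(o["moment"],2),"w%.1f g%.0f"%(o["grip_width"],o["grip_force"]));return o
E
python3 - <<'E'
from arm import *
A=[180,0,-161.16]; x,y=438.3,166.4
for yy in(A[2],165.35): print(solve_ik([458,-229,250] if yy>0 else [x,y,200],[180,0,yy]))
goto([x,y,200],A);grip(50,80);st("above")
move_l([x,y,102-G+1],A,150);wait(.2);st("down")
grip(10,80);wait(.3);st("grip")
move_l([x,y,260],A,150);wait(.3);st("lift")
E
```

```text
[ 12.20226759  -5.35661005 114.67222606   0.          70.68438399
 -96.63773241]
[ -34.42214993   -2.42276006  106.368088      0.           76.05467207
 -109.77214993]
above t3.0 [438.2 166.6 200. ] [ 180.    -0.  -161.1] F [ 0.4  0.5 -0.3] M [0.04 0.02 0.01] w49.9 g0
down t4.1 [439.3 166.6  85.5] [-1.800e+02  1.000e-01 -1.612e+02] F [0.3 0.3 0.1] M [-0.02 -0.    0.02] w50.2 g0
grip t4.9 [438.6 166.5  84.7] [ 180.     0.  -161.2] F [-0.6  0.1  5. ] M [0.11 0.23 0.05] w13.1 g78
lift t6.5 [438.  166.3 259.4] [ 1.800e+02 -1.000e-01 -1.612e+02] F [-0.1  0.1 -1.6] M [ 0.   -0.01  0.04] w13.0 g78
```

Run:
```python
from arm import *
A=[180,0,165.35];x,y=457.8,-229.0
goto([x,y,230],A);move_l([x,y,172],A,120);wait(.5);st("hover")
ims=[]
for c,(X,Y,w,h) in {"scene":(270,180,110,150),"top":(328,170,100,136)}.items():
    im=get_image(c)[:,:,::-1].copy();cv2.imwrite(f"pics/{c}1.png",im)
    ims.append(cv2.resize(im[Y:Y+h,X:X+w],(int(w*4.4),600) if c=="x" else (400,int(400*h/w)),interpolation=cv2.INTER_CUBIC)); 
cv2.imwrite("pics/hov.png",np.hstack([i[:544] for i in ims]))
o=get_obs();t=np.array(o["tcp_pos"])
for s in(-20,20):
    P=rz(-.2557)@np.array([s,0,0])+t+[0,0,18.7-92]
    print("tip pred",{c:proj(c,P).round(1).tolist() for c in C})
```

```text
hover t9.1 [ 457.9 -229.1  172.2] [-180.     0.   165.3] F [-0.4  0.8 -0.1] M [ 0.   -0.   -0.02] w13.2 g78
tip pred {'scene': [[321.4, 263.3]], 'top': [[386.0, 220.5]]}
tip pred {'scene': [[337.2, 252.1]], 'top': [[387.4, 202.2]]}
```

View pics/hov.png

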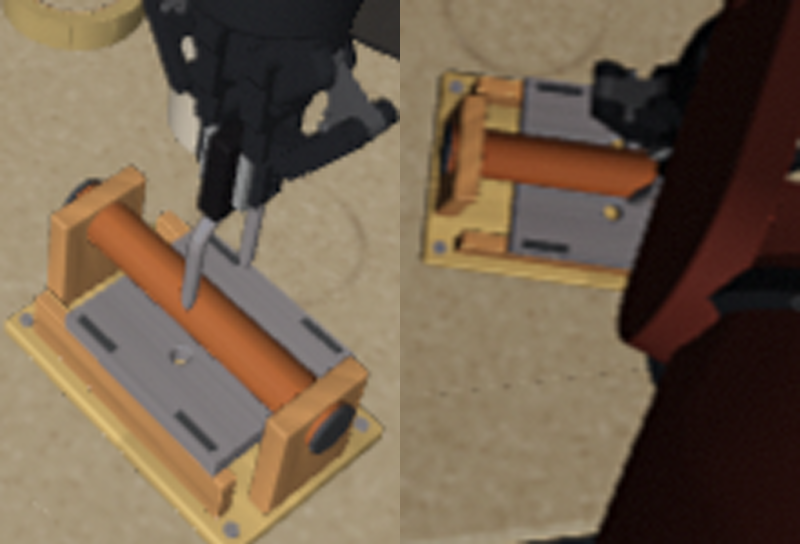

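The left tip shows at scene (321.7,264.2) and the right at (337.5,252.8), both within 1 px of prediction and in line with the hole at (319.4,277.5). I'll start a guarded descent.

```bash
cat >> arm.py <<'E'
A=[180,0,165.35]
def desc(x,y,z0,z1,step,lim,F0,v=40):
    """lower in steps until the force change exceeds lim; returns (z, dF)"""
    z=z0
    while z>z1:
        z=max(z-step,z1);move_l([x,y,z],A,v);d=F()-F0
        if np.linalg.norm(d)>lim: break
    return z,d
E
python3 - <<'E'
from arm import *
x,y=457.8,-229.0
F0=np.mean([F() for _ in range(5)],0)
np.save("F0.npy",F0)
z,d=desc(x,y,172,134,3,6,F0,80);st(f"A {z} {d.round(1)}")
if z<=134:
    z,d=desc(x,y,z,122,1,5,F0,30);wait(.2);st(f"B {z} {d.round(1)}")
E
```

```text
A 134 [1.3 0.6 1.1] t12.4 [ 457.7 -228.9  133.8] [180.   -0.  165.4] F [ 0.7  0.2 -0.4] M [-0.03  0.02  0.01] w13.1 g78
B 122 [0.5 0.5 0.5] t15.6 [ 457.8 -229.   122. ] [-180.     0.   165.4] F [ 0.3  0.3 -1. ] M [ 0.01  0.   -0.01] w12.7 g78
```

Nothing resisted, and the tips are now about 7 mm below the plate's top. I'll continue through the catches.

Run:
```python
from arm import *
x,y=457.8,-229.0;F0=np.load("F0.npy")
z,d=desc(x,y,122,111,1,7,F0,30);st(f"C {z} {d.round(1)}")
if z<=111:
    while z>92:
        z-=.7;move_l([x,y,z],A,20);d=F()-F0;print(round(z,1),d.round(1),end=" ")
        if np.linalg.norm(d)>13: break
    wait(.2);print();st(f"D {z}")
```

```text
C 111 [ 0.5 -0.5  1.3] t18.4 [ 457.9 -229.   111. ] [-180.     0.   165.3] F [-0.1 -0.8 -0.2] M [-0.08 -0.11 -0.04] w13.2 g78
110.3 [0.1 0.4 1. ] 109.6 [1.1 0.5 0.8] 108.9 [1.1 0.7 0.2] 108.2 [ 1.9 -0.1  0.3] 107.5 [1.5 0.1 0.7] 106.8 [ 1.4 -1.5  0.9] 106.1 [ 2.  -2.4  3.3] 105.4 [ 1.8 -1.   2.9] 104.7 [ 3.  -0.7  4. ] 104.0 [ 2.4 -0.6  1.8] 103.3 [ 2.8 -0.3  1.4] 102.6 [ 4.1 -1.5  0.7] 101.9 [ 4.  -0.6 -0. ] 101.2 [4.7 0.2 1.3] 100.5 [3.4 0.4 1.2] 99.8 [3.8 0.3 2.3] 99.1 [ 3.6 -0.7  1.7] 98.4 [ 4.8 -1.   0.5] 97.7 [ 3.8  0.1 -0.3] 97.0 [ 3.9 -0.6  3. ] 96.3 [1.7 1.2 5.9] 95.6 [ 1.2  2.2 11.2] 94.9 [-0.5  2.2 13.7] 
D 94.89999999999993 t24.3 [ 458.  -229.1   96.7] [180.   -0.  165.4] F [-1.4  2.2 11.8] M [ 0.41  0.21 -0.07] w13.0 g80
```

The hard stop came at TCP 96.7, exactly the home height implied by the grasp. I'll release, retreat and check.

Run:
```python
from arm import *
x,y=457.8,-229.0
grip(50);wait(.2);st("open")
move_l([x,y,230],A,120);goto([300,-420,300],A);st("away")
ims=[]
for c,(X,Y,w,h) in {"scene":(270,190,110,140),"top":(328,170,100,90)}.items():
    im=get_image(c)[:,:,::-1].copy();ims.append(cv2.resize(im[Y:Y+h,X:X+w],(400,int(400*h/w)),interpolation=cv2.INTER_CUBIC))
ims=[cv2.copyMakeBorder(i,0,520-i.shape[0],0,0,0) if i.shape[0]<520 else i[:520] for i in ims]
cv2.imwrite("pics/end.png",np.hstack(ims))
for z in(114,118):
    Q=np.array([[i,j,k] for i in(-18,18) for j in(-7,7) for k in(26,)])@rz(-.2557).T+[x,y,z]
    print(z,((proj("scene",Q)-[270,190])*3.636).round().tolist())
```

```text
open t25.0 [ 457.7 -228.9   94.7] [180.   -0.  165.4] F [ 0.6 -0.3  0.5] M [-0.01 -0.01 -0.04] w49.8 g0
away t27.3 [ 300.4 -419.1  299.1] [179.9  -0.  165.4] F [ 0.3  0.6 -0.1] M [0.04 0.02 0.01] w50.0 g0
114 [[209.0, 222.0], [188.0, 203.0], [262.0, 184.0], [241.0, 166.0]]
118 [[210.0, 216.0], [189.0, 198.0], [263.0, 179.0], [242.0, 161.0]]
```

View pics/end.png

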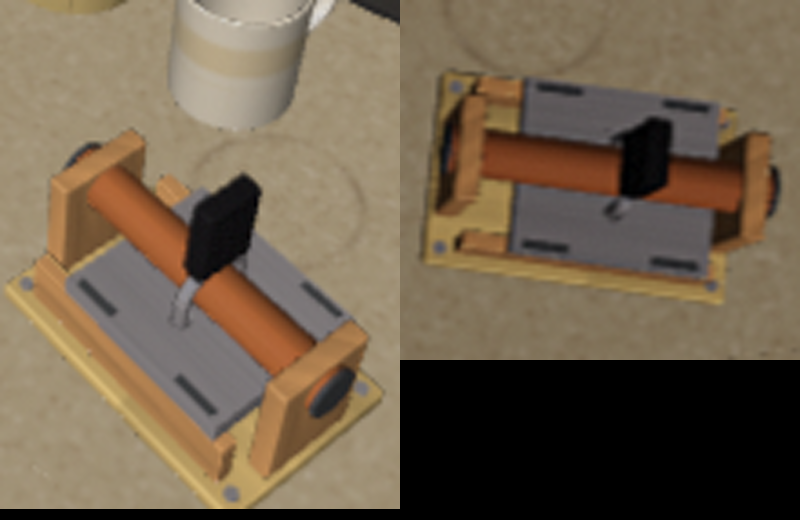

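The U-bolt stands upright astride the pipe: its legs are in the plate holes (front leg at scene crop (180,320)) and its bend is on the pipe. The grip's top corners, near (190,205) and (260,183), match the 114 mm prediction.

```bash
python3 -c "
from station import *
print(sign_off())"
```

```text
the job is handed in; nothing more can be done
None
```

The U-bolt is pressed fully home on the pipe with both legs through the plate, released and handed in at about 27 s; the hardest push I read at the wrist was about 14 N, and I never went near the mug, masking tape or tape measure.

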